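# Size a water-filter cartridge on the coffee corner's hole gauge

## Task

Size the spare water-filter cartridge for the coffee machine on the steel hole gauge: of the three white cartridges standing on the counter take the one of middling thickness and push it nose down through the widest hole of the gauge until the nose is well out below the plate. Then draw it out, step down to the next smaller hole, push it through there until it stands upright on the counter inside that hole, and let go. Leave the other two cartridges standing where they are.

Things in the scene. Friction and masses are not known exactly. Their poses are not given: they have to be found in the camera images.
- cartridge: The cartridge to size: white plastic cylinder with a blue cap, standing upright on the counter, the middling of three in thickness and the tallest: 40 mm diameter, 150 mm high, about 160 g. Its lowest 8 mm (the nose) taper to a flat foot 34 mm across. Origin at the centre of the foot, z up along the cylinder. Grip it near its top.
- gauge: Fixed hole gauge, any yaw: level steel plate 100 x 214 mm, 6 mm thick, top 60 mm above the counter, on a 3 mm wall along each short end, open beneath. Three round through holes in a row along its y axis (x = 0): widest 68 mm diameter at y = -57 mm, next 54 mm at y = +20 mm, smallest 30 mm (too small for this cartridge) at y = +77 mm. Origin on the counter under the plate's centre, z up.
- thick_cartridge: A bystander to be left standing: the thickest white cartridge with a blue cap, 58 mm in diameter, 105 mm high. Origin at the centre of its foot, z up.
- thin_cartridge: A bystander to be left standing: the thinnest white cartridge with a blue cap, 26 mm in diameter, 90 mm high. Origin at the centre of its foot, z up.
Mind the look-alikes: they are no part of the job. Leave any green look-alike of the cartridge alone.

How it is judged:
By the outcome, as a careful person would: the job done as asked, in the order asked, and still so for the second after the job is handed in, with the robot touching nothing.
It also fails if it takes over 42 s, if anything falls off the work surface, if the arm or the gripper's body presses on something with over 40 N, if the wrist force passes 120 N, or if a joint passes its speed limit or range.

## Robot

A 6-joint arm with a two-finger parallel gripper is mounted at the origin on the work surface. World frame = base frame: x ahead of the robot, y to its left, z up, the work surface at z = 0. Lengths are in m, angles in rad, forces in N, time in s.
With the tool pointing down it reaches from about 0.25 to 0.725 m from the base axis. Payload 4 kg.
Tool frame: the origin (TCP) lies at the very end of the fingers, on their centre line; the grasp point (between the pads) lies 19 mm behind it; z points along the fingers, y is the line along which they close (so a half turn about z gives the same grasp; the last joint's range is limited). The gripper opens to 85 mm and grips with 20 to 120 N. Pads are 22 mm wide; open, the fingers measure 114 mm over their backs; the gripper's body (76 mm by 85 mm) begins 54 mm behind the grasp point. The pads swing forward as they close: fully open they stand 13 mm farther back than shut.
Start: joints at [-1.176, 0.241, 0.005, 1.335, 0, 1.571], TCP at [0.192, -0.462, 0.231] pointing down, gripper open.
Joint ranges: [-2.72, 2.72], [-1.05, 1.87], [-1.09, 1.28], [-1.99, 2.15], [-1.42, 1.44], [-3.14, 3.14]. Speed limits (rad/s): [2.79, 2.79, 3.14, 3.14, 3.14, 3.14].

## Interface

Orientations are given as [roll, pitch, yaw] about the fixed x, y, z axes, in that order (R = Rz(yaw) Ry(pitch) Rx(roll)).
In Python, from workcell import robot gives the robot as it stands.
- The arm moves only by the tool drive_tool, never from a script. Its argument "moves" is a list that holds one entry, the list of rows, each a list of 6 numbers: the shift along the world's x, y, z in m, then the turn, a rotation vector about the world's x, y, z in rad. A call has 1 to 12 rows; each row is the pose to reach, as a shift and turn from the pose commanded when the call began; what a row does not reach only later rows make up. A row lasts 1/8 s, in which the tool goes at most 62.5 mm and 10.7 degrees, less where a joint would pass 70% of its speed; a pose out of reach is approached as far as the arm can. A call with a gripper value outside its range is refused whole. "gripper" is the finger opening in m, from 0 to 0.0854, set as the call begins (left out, the last holds). The fingers move at their own pace and stop on an object; "newtons" is the grip in N (left out, the last holds). Time passes only in rows, so rows that repeat a pose let the fingers close. It gives the time, the measured TCP pose, the force, the opening and the grip force at its end, in the units of the state.
- robot.sense(): the state, without advancing time (a new reading comes with each control period).
- robot.capture(name): name is "scene" or "side" or "wrist"; returns a dict with "pixels" (384x512x3 uint8, blue, green, red), "fx", "fy", "cx", "cy" (pixels), "world_from_camera" (4x4, takes a point from camera to world coordinates); the wrist camera has in their place "hand_eye" (4x4, takes a point from camera to tool coordinates, whose origin is the TCP and whose axes are the flange's). Camera axes: x right, y up, looking along -z (the intrinsics and any distortion apply to the point x, -y, -z); pixel columns grow to the right and rows downward; lengths in m; the calibration is good to about 2 mm. The wrist camera is an equidistant fisheye: a pixel r from the principal point sees the ray r / f radians off the axis. A picture is of the moment at which its call begins: read the wrist's pose just before it. There is no depth.
- robot.finish_job(): hands the job in; it is judged then, once.
The state is a dict: "t": time; "joints": joint angles; "dq": joint speeds; "tau": joint torques, N m; "ee_pos": TCP position; "ee_rot": TCP orientation; "force": force on the tool from outside, world axes, zero at the start; "wrist_torque": the same for the moment, N m; "finger_gap": finger opening in m; "grip_force": force on a finger pad.
Only numpy, scipy, OpenCV 4.12 (cv2) and the standard library are available. Lean on these libraries where they do the work, as an engineer would, in place of code of your own. Each camera call takes 0.05 s, during which the arm holds its last target. There are 200 camera calls.

## Working session

There is one attempt and no reset: what is moved stays moved. The work goes in short steps, Python scripts to look and compute and a tool call to move; the robot and the scene stay as the last step left them, time stands still between calls to the robot, and variables do not carry over. Pictures are saved under pics/ and viewed, at most 10 in all, crops included, and the job is handed in when it is done.

Besides the shell and the picture viewer there is one more tool, called after "Call:" as name(argument=value, ...) on one line, values as JSON. drive_tool: Moves the arm, as the interface text tells. Its arguments: {"type":"object","properties":{"moves":{"type":"array"},"gripper":{"type":"number"},"newtons":{"type":"number"}},"required":["moves"]}

```bash
mkdir -p pics
cat > h.py <<'E'
import numpy as np, cv2
from workcell import robot
def snap(n,f):
    c=robot.capture(n); cv2.imwrite('pics/'+f,np.asarray(c['pixels'])); return c
def ray(c,u,v):
    T=np.array(c['world_from_camera']); d=T[:3,:3]@np.array([(u-c['cx'])/c['fx'],-(v-c['cy'])/c['fy'],-1]); return T[:3,3],d
def at(c,u,v,z):
    o,d=ray(c,u,v); return o+d*(z-o[2])/d[2]
def proj(c,p):
    T=np.array(c['world_from_camera']); q=T[:3,:3].T@(np.array(p)-T[:3,3]); return c['cx']+c['fx']*q[0]/-q[2], c['cy']-c['fy']*q[1]/-q[2]
E
python3 - <<'E'
from h import *
a=snap('scene','s1.png');b=snap('side','d1.png')
for c in(a,b):
    print({k:c[k] for k in c if k!='pixels'})
cv2.imwrite('pics/both.png',cv2.resize(np.vstack([a['pixels'],b['pixels']]),None,fx=.78,fy=.78))
print(robot.sense())
E
```

```text
{'fx': 477.3317319519158, 'fy': 477.3317319519158, 'cx': 251.8684072022933, 'cy': 184.25755450846327, 'world_from_camera': array([[-0.86285604, -0.30806273,  0.40072037,  0.89507136],
       [ 0.505358  , -0.54090629,  0.6723345 ,  0.61742917],
       [ 0.00963096,  0.78263513,  0.62240622,  0.58996179],
       [ 0.        ,  0.        ,  0.        ,  1.        ]])}
{'fx': 347.2225714181346, 'fy': 347.2225714181346, 'cx': 253.63602325115443, 'cy': 196.72190805238083, 'world_from_camera': array([[ 0.90080262,  0.22459756, -0.37163232,  0.31615795],
       [-0.43415944,  0.481146  , -0.76158001, -0.46846196],
       [ 0.00776039,  0.84738094,  0.53092873,  0.38486015],
       [ 0.        ,  0.        ,  0.        ,  1.        ]])}
{'t': 0.1, 'joints': array([-1.17602119e+00,  2.41346195e-01,  3.85439366e-03,  1.33520519e+00,
        2.12712161e-06,  1.57082465e+00]), 'dq': array([-0.00031946, -0.00298871,  0.00440977, -0.00198513,  0.00063791,
        0.00028895]), 'tau': array([-6.13948419e-05, -3.73137689e+01,  2.53009808e+01,  1.08096533e-02,
        6.53705774e-05, -9.91147218e-07]), 'ee_pos': array([ 0.19208163, -0.46101498,  0.23049597]), 'ee_rot': array([-3.13969199e+00, -2.07328732e-06,  3.94746811e-01]), 'force': array([ 0.00127046, -0.71896768, -0.37926852]), 'wrist_torque': array([ 0.02088966,  0.00902408, -0.05663337]), 'grip_force': 0.0, 'finger_gap': 0.0853377475802995}
```

View pics/s1.png

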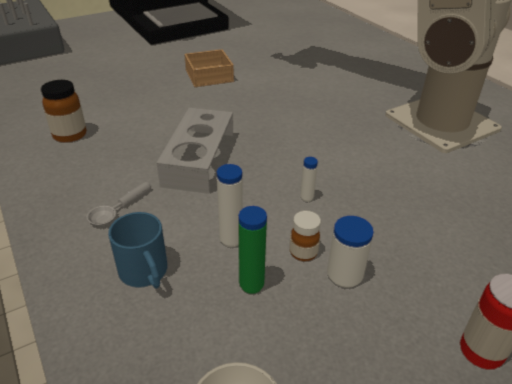

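View pics/d1.png

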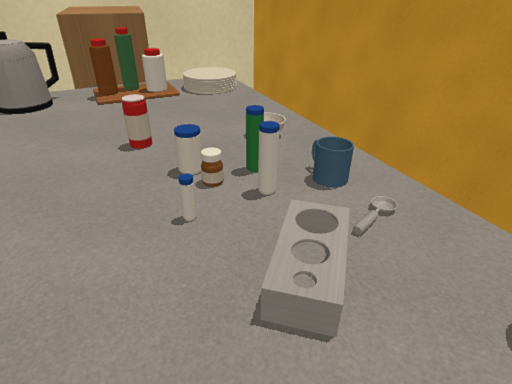

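Scene picture: the white tall cartridge is at (231,205). Things that could be taken for it: the green look-alike (253,250), thick white (350,252), thin white (309,180), and the pill bottle (306,236). I choose the tall white one at (231,205), which is at (268,160) in the side view. The gauge holes in the side view are at (317,220), (310,252) and (305,280).

Run:
```python
from h import *
a=robot.capture('scene');b=robot.capture('side')
A=cv2.resize(a['pixels'][90:280,150:330],None,fx=3,fy=3,interpolation=2)[:, :400]
B=cv2.resize(b['pixels'][100:335,235:365],None,fx=2.4,fy=2.4,interpolation=2)
A=cv2.resize(a['pixels'][100:300,155:280],None,fx=3,fy=3,interpolation=2)
H=max(A.shape[0],B.shape[0]);pad=lambda I:np.vstack([I,np.zeros((H-I.shape[0],I.shape[1],3),np.uint8)])
o=np.hstack([pad(A),pad(B)]);print(o.shape);cv2.imwrite('pics/crop.png',o)
for n,u,v,z in[('cap',230,173,.15),('big',190,151,.06),('mid',200,131,.06),('sm',207,116,.06),('thin',310,161,.09),('thick',352.5,229,.105),('green',253,215,.15)]: print(n,at(a,u,v,z).round(4))
for n,u,v,z in[('cap',269,127,.15),('big',317,220,.06),('mid',310,251,.06),('sm',304.5,280,.06),('thin',186,179.5,.09),('thick',187.5,131,.105),('green',255,109.5,.15)]: print(n,at(b,u,v,z).round(4))
```

```text
(600, 687, 3)
cap [0.6269 0.1019 0.15  ]
big [ 0.6061 -0.1047  0.06  ]
mid [ 0.5577 -0.1611  0.06  ]
sm [ 0.5182 -0.2087  0.06  ]
thin [0.4485 0.0711 0.09  ]
thick [0.508  0.2573 0.105 ]
green [0.6447 0.2013 0.15  ]
cap [0.6137 0.0782 0.15  ]
big [ 0.6048 -0.1083  0.06  ]
mid [ 0.553  -0.1663  0.06  ]
sm [ 0.5155 -0.2103  0.06  ]
thin [0.4408 0.0546 0.09  ]
thick [0.4986 0.2352 0.105 ]
green [0.6349 0.1819 0.15  ]
```

View pics/crop.png

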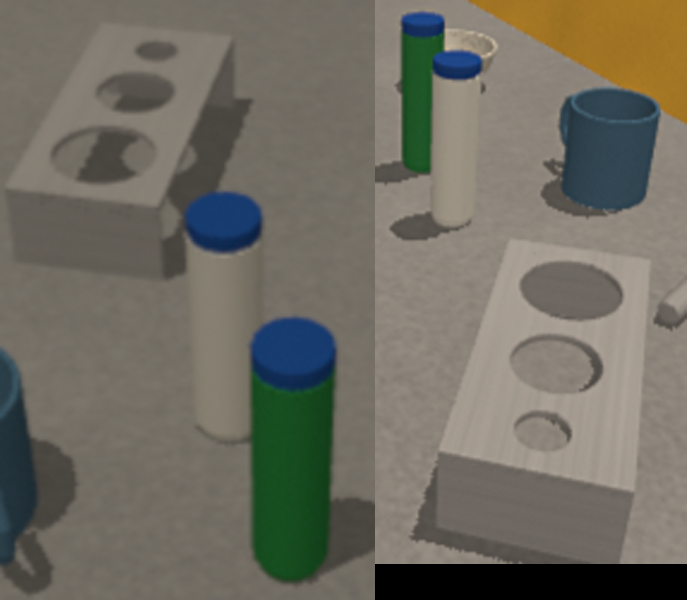

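The crop confirms the choice: a tall white body with a blue cap, cap top centre about scene (229.5,171.5) and side (269,126). The green one is separate. Next I fit the positions.

Run:
```python
from h import *
from scipy.optimize import least_squares as L
a=robot.capture('scene');b=robot.capture('side')
t=np.linspace(0,2*np.pi,90)
def circ(c,x,y,r,z):
    return np.array([proj(c,(x+r*np.cos(s),y+r*np.sin(s),z)) for s in t])
def meas(c,box):
    x0,y0,x1,y1=box;I=c['pixels'][y0:y1,x0:x1].astype(int)
    m=((I[...,0]>I[...,2]+40)&(I[...,0]>I[...,1]+25)).astype(np.uint8)
    v,u=np.nonzero(m);return np.array([u.min()+x0,u.max()+x0+1,v.min()+y0])-.0
def res(c,p,M,r,h):
    q=circ(c,*p,r,h);return np.array([q[:,0].min()-M[0]+.5,q[:,0].max()-M[1]+.5,q[:,1].min()-M[2]+.5])
for n,r,h,ba,bb,g in[('cart',.02,.15,(212,160,248,192),(255,118,283,142),(.62,.09)),('thick',.029,.105,(330,210,378,250),(170,120,205,145),(.5,.24)),('thin',.013,.09,(298,150,322,172),(176,172,197,190),(.445,.06)),('green',.02,.15,(235,200,272,235),(242,100,268,117),(.64,.19))]:
    Ma,Mb=meas(a,ba),meas(b,bb);fa=lambda p:res(a,p,Ma,r,h);fb=lambda p:res(b,p,Mb,r,h)
    s=L(lambda p:np.r_[fa(p),fb(p)],g);print(n,s.x.round(4),s.fun.round(1),L(fa,g).x.round(4),L(fb,g).x.round(4))
P=[(a,[(189.7,151.5),(200.2,130.7),(207.2,116.8)]),(b,[(316.7,221.2),(310.4,251.7),(304.8,279.6)])]
def f(p):
    o=[]
    for c,uv in P:
        for (u,v),y,r in zip(uv,(-.057,.02,.077),(.034,.027,.015)):
            q=circ(c,p[0]-y*np.sin(p[2]),p[1]+y*np.cos(p[2]),r,.06);q=(q.min(0)+q.max(0))/2;o+=[q[0]-u+.5,q[1]-v+.5]
    return o
s=L(f,(.57,-.15,2.4));p=s.x;print('gauge',p.round(4),np.round(s.fun,1))
for y in(-.057,.02,.077):print((p[0]-y*np.sin(p[2])).round(4),(p[1]+y*np.cos(p[2])).round(4))
print(robot.sense()['t'])
```

```text
cart [0.6243 0.0965] [ 0.2  1.3 -0.5  0.6  1.4 -1. ] [0.6259 0.0969] [0.6202 0.0926]
thick [0.5046 0.2564] [-0.5  1.5 -1.   0.5  1.  -0.7] [0.5064 0.2575] [0.5018 0.253 ]
thin [0.4445 0.067 ] [-0.2  1.2 -1.4  0.   1.  -1. ] [0.4479 0.0702] [0.4426 0.0638]
green [0.6444 0.2007] [-0.2  1.  -0.4  0.5  0.9 -0.9] [0.6453 0.2011] [0.6405 0.1959]
gauge [ 0.5676 -0.1501  2.4269] [ 0.8 -0.5  0.8 -0.4  0.8 -0.3  0.6 -0.5  0.7 -0.3  0.5 -0.3]
0.6049 -0.1071
0.5544 -0.1653
0.5171 -0.2083
0.3
```

Call:
drive_tool(moves=[[[0.05, 0.06, 0, 0, 0, 0], [0.1, 0.12, 0, 0, 0, 0], [0.14, 0.18, 0, 0, 0, 0], [0.18, 0.235, 0, 0, 0, 0], [0.22, 0.29, 0, 0, 0, 0], [0.26, 0.34, 0, 0, 0, 0], [0.3, 0.39, 0, 0, 0, 0], [0.34, 0.44, 0, 0, 0, 0], [0.38, 0.49, 0, 0, 0, 0], [0.41, 0.53, 0, 0, 0, 0], [0.432, 0.556, 0, 0, 0, 0], [0.432, 0.556, 0, 0, 0, 0]]], gripper=0.07)

```text
t: 1.8
ee_pos: [0.6257, 0.0981, 0.2298]
ee_rot: [-3.141, 0.001, 0.399]
force: [-0.4, -1.2, -0.4]
finger_gap: 0.0703
grip_force: 0.0
```

Run:
```python
from h import *
s=robot.sense();print(s['t'],s['ee_pos'],s['ee_rot'],s['force'])
c=snap('wrist','w1.png');print({k:c[k] for k in c if k!='pixels'})
```

```text
1.8 [0.62572332 0.0980567  0.22977863] [-3.14088209e+00  5.96889066e-04  3.98877868e-01] [-0.36841181 -1.15496995 -0.40613567]
{'fx': 297.3186396354542, 'fy': 297.3186396354542, 'cx': 254.9459322182464, 'cy': 192.15136177964217, 'hand_eye': array([[-1.02553708e-04,  9.59028125e-01,  2.83310863e-01,
         7.22343756e-02],
       [ 9.99999970e-01,  1.60832483e-04, -1.82446833e-04,
        -8.06381024e-04],
       [-2.20537233e-04,  2.83310835e-01, -9.59028113e-01,
        -1.41806865e-01],
       [ 0.00000000e+00,  0.00000000e+00,  0.00000000e+00,
         1.00000000e+00]])}
```

View pics/w1.png

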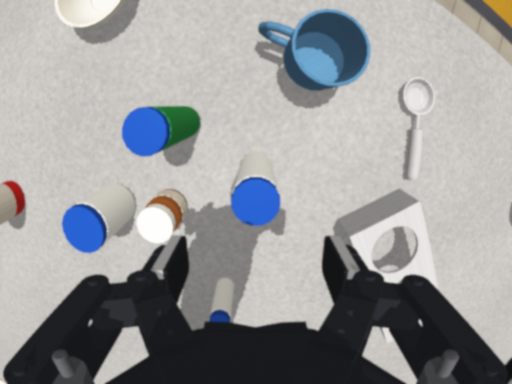

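The wrist view shows the cap of my cartridge at (256,201) between the fingers, with the green one clear at (147,131).

```bash
cat >> h.py <<'E'
from scipy.spatial.transform import Rotation as Ro
def wat(c,s,u,v,z):
    x,y=u-c['cx'],v-c['cy'];r=np.hypot(x,y);th=r/c['fx'];d=np.array([np.sin(th)*x/r,-np.sin(th)*y/r,-np.cos(th)])
    H=np.array(c['hand_eye']);R=Ro.from_euler('xyz',s['ee_rot']).as_matrix();o=s['ee_pos']+R@H[:3,3];d=R@H[:3,:3]@d
    return o+d*(z-o[2])/d[2]
E
python3 - <<'E'
from h import *
s=robot.sense();c=robot.capture('wrist');I=c['pixels'].astype(int)
m=((I[...,0]>I[...,2]+60)&(I[...,0]>I[...,1]+40)).astype(np.uint8);m[:, :225]=0;m[:,290:]=0;m[:170]=0;m[230:]=0
(x,y),r=cv2.minEnclosingCircle(cv2.findNonZero(m));print(x,y,r,wat(c,s,x,y,.15),wat(c,s,x,y+r,.15)-wat(c,s,x,y-r,.15),wat(c,s,x+r,y,.15)-wat(c,s,x-r,y,.15))
for u,v in[(394,249)]:print(wat(c,s,u,v,.06))
print(s['ee_pos'],s['ee_rot'])
E
```

```text
255.61764526367188 202.38235473632812 24.815853118896484 [0.62450454 0.09816883 0.15      ] [-0.03795499 -0.01603406  0.        ] [ 0.01518116 -0.03598116  0.        ]
[ 0.60676977 -0.1009188   0.06      ]
[0.62607324 0.0984768  0.22966181] [-3.14048247e+00 -4.01422523e-06  3.99119944e-01]
```

Call:
drive_tool(moves=[[[-0.001, -0.001, -0.04, 0, 0, 0], [-0.001, -0.001, -0.085, 0, 0, 0], [-0.001, -0.001, -0.115, 0, 0, 0], [-0.001, -0.001, -0.117, 0, 0, 0]]])

```text
t: 2.4
ee_pos: [0.6205, 0.0919, 0.1118]
ee_rot: [-3.14, 0.006, 0.393]
force: [0.4, 0.4, 0.8]
finger_gap: 0.07
grip_force: 0.0
```

Call:
drive_tool(moves=[[[0, 0, 0, 0, 0, 0], [0, 0, 0, 0, 0, 0], [0, 0, 0, 0, 0, 0], [0, 0, 0, 0, 0, 0], [0, 0, 0, 0, 0, 0], [0, 0, 0, 0, 0, 0]]], gripper=0.03, newtons=50)

```text
t: 3.15
ee_pos: [0.6247, 0.0938, 0.1167]
ee_rot: [3.14, -0.004, 0.395]
force: [0.1, -0.1, 7.1]
finger_gap: 0.0391
grip_force: 50.7
```

Call:
drive_tool(moves=[[[0, 0, 0.02, 0, 0, 0], [0, 0, 0.06, 0, 0, 0], [0, 0, 0.1, 0, 0, 0], [0, -0.03, 0.11, 0, 0, 0], [-0.006, -0.08, 0.11, 0, 0, 0], [-0.012, -0.13, 0.11, 0, 0, 0], [-0.018, -0.175, 0.11, 0, 0, 0], [-0.02, -0.195, 0.11, 0, 0, 0], [-0.02, -0.2, 0.11, 0, 0, 0], [-0.02, -0.2, 0.11, 0, 0, 0], [-0.02, -0.2, 0.11, 0, 0, 0]]])

```text
t: 4.53
ee_pos: [0.6036, -0.105, 0.2242]
ee_rot: [-3.141, -0.0, 0.397]
force: [-0.9, -0.7, -1.9]
finger_gap: 0.0388
grip_force: 50.5
```

Run:
```python
from h import *
s=robot.sense();print(s['t'],s['ee_pos'],s['ee_rot'],s['force'],s['finger_gap'])
a=robot.capture('scene');b=robot.capture('side');w=robot.capture('wrist')
A=cv2.resize(a['pixels'][30:230,100:300],None,fx=2,fy=2,interpolation=2)
B=cv2.resize(b['pixels'][60:260,215:415],None,fx=2,fy=2,interpolation=2)
cv2.imwrite('pics/c2.png',np.hstack([A,B]))
```

```text
4.525 [ 0.60358651 -0.10500429  0.22420655] [-3.14113681e+00 -5.85482134e-05  3.96883157e-01] [-0.86667226 -0.70788567 -1.91196576] 0.03876476251063066
```

View pics/c2.png

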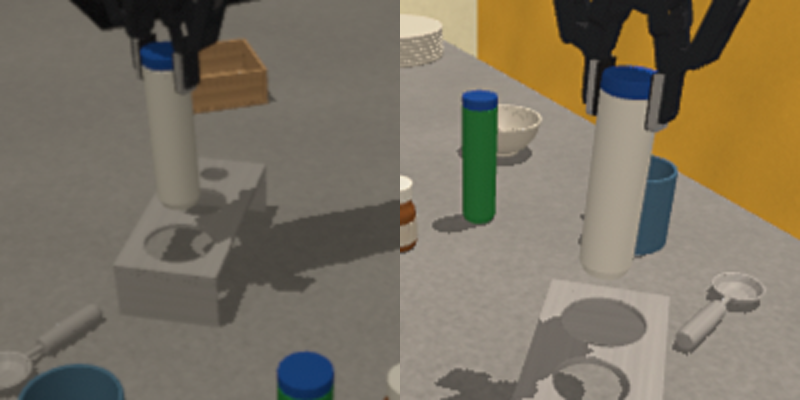

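The cartridge is held above the widest hole. I triangulate the axis to check for tilt: cap at scene (182,54) and side (330,98), foot at scene (190,131) and side (317,194).

Run:
```python
from h import *
from scipy.optimize import least_squares as L
a=robot.capture('scene');b=robot.capture('side')
def tri(ua,ub):
    s=L(lambda p:np.r_[np.array(proj(a,p))-ua,np.array(proj(b,p))-ub],(.6,-.1,.1));return s.x,s.fun.round(1)
t,f=tri((182.5,54),(330,98.5)),tri((190,130.5),(317.3,193.5));print(t,f,t[0]-f[0],np.linalg.norm(t[0]-f[0]))
# fit with vertical model: body edge columns at rows
for c,rows,x0,x1 in((a,(70,90,110,120),165,205),(b,(125,145,165,180),300,345)):
    for v in rows:
        I=c['pixels'][v,x0:x1].astype(int);print(v,(np.nonzero(I.min(1)>120)[0]+x0)[[0,-1]],end=' ')
    print()
s=robot.sense();p=s['ee_pos']
for c in(a,b):
    for z in(.25,.20,.15,.10):print(np.round(proj(c,(p[0],p[1],z)),1),end=' ')
    print()
```

```text
(array([ 0.60098367, -0.10916748,  0.25532313]), array([ 1. ,  0.3,  0.8, -0.2])) (array([ 0.6032184 , -0.1028575 ,  0.10702272]), array([ 0.,  0.,  0., -0.])) [-0.00223473 -0.00630998  0.1483004 ] 0.1484514058553629Traceback (most recent call last):
  File "<stdin>", line 10, in <module>
IndexError: index 0 is out of bounds for axis 0 with size 0
```

Call:
drive_tool(moves=[[[0.001, -0.003, 0, 0, 0, 0], [0.001, -0.003, -0.02, 0, 0, 0], [0.001, -0.003, -0.04, 0, 0, 0], [0.001, -0.003, -0.06, 0, 0, 0], [0.001, -0.003, -0.08, 0, 0, 0], [0.001, -0.003, -0.09, 0, 0, 0], [0.001, -0.003, -0.09, 0, 0, 0], [0.001, -0.003, -0.09, 0, 0, 0]]])

```text
t: 5.78
ee_pos: [0.605, -0.1097, 0.1353]
ee_rot: [3.141, -0.001, 0.395]
force: [0.0, 0.8, -0.6]
finger_gap: 0.0386
grip_force: 50.5
```

Run:
```python
from h import *
a=robot.capture('scene');b=robot.capture('side')
A=cv2.resize(a['pixels'][30:230,100:300],None,fx=2,fy=2,interpolation=2)
B=cv2.resize(b['pixels'][110:310,215:415],None,fx=2,fy=2,interpolation=2)
cv2.imwrite('pics/c3.png',np.hstack([A,B]))
```

```text
(no output)
```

View pics/c3.png

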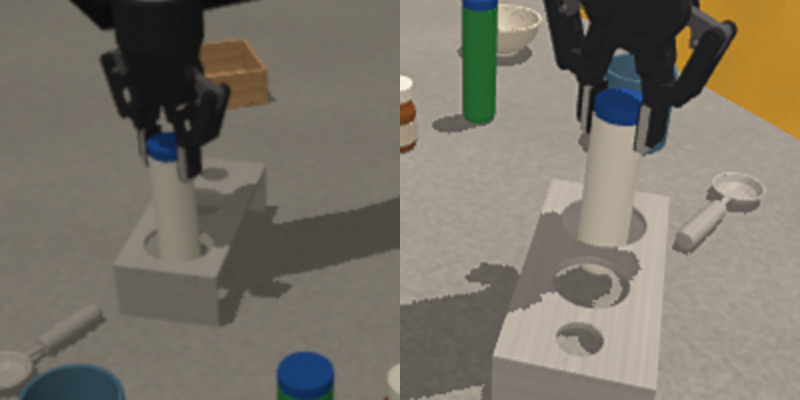

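The nose is well down through the widest hole: body at scene (179,230) and side (608,235) in the crop, with no contact force. Now I draw it out and step to the next hole.

Call:
drive_tool(moves=[[[0, 0, 0.03, 0, 0, 0], [0, 0, 0.06, 0, 0, 0], [0, 0, 0.085, 0, 0, 0], [0, 0, 0.085, 0, 0, 0], [-0.02, -0.025, 0.085, 0, 0, 0], [-0.04, -0.047, 0.085, 0, 0, 0], [-0.05, -0.058, 0.085, 0, 0, 0], [-0.05, -0.058, 0.085, 0, 0, 0], [-0.05, -0.058, 0.075, 0, 0, 0], [-0.05, -0.058, 0.065, 0, 0, 0], [-0.05, -0.058, 0.065, 0, 0, 0]]])

```text
t: 7.25
ee_pos: [0.5537, -0.1667, 0.1974]
ee_rot: [-3.139, 0.003, 0.396]
force: [1.2, 0.3, -2.0]
finger_gap: 0.0388
grip_force: 50.6
```

Run:
```python
from h import *
s=robot.sense();print(s['ee_pos'])
a=robot.capture('scene');b=robot.capture('side')
A=cv2.resize(a['pixels'][60:210,150:270],None,fx=3.3,fy=3.3,interpolation=2)
B=cv2.resize(b['pixels'][130:280,250:370],None,fx=3.3,fy=3.3,interpolation=2)
cv2.imwrite('pics/c4.png',np.hstack([A,B]))
```

```text
[ 0.55368898 -0.16665351  0.19738602]
```

View pics/c4.png

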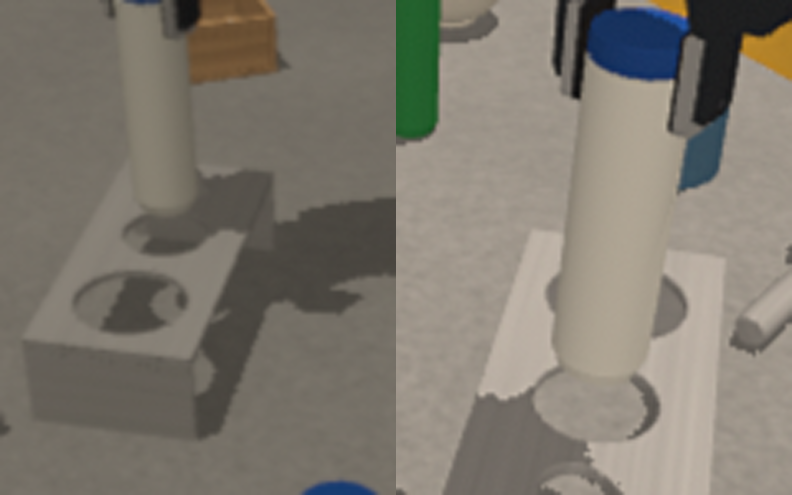

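Cartridge over the middle hole. The nose is at crop (166,201) in scene and (204,354) in side, i.e. scene (200.3,121) and side (311.8,237).

Run:
```python
from h import *
from scipy.optimize import least_squares as L
a=robot.capture('scene');b=robot.capture('side')
def tri(ua,ub):
    s=L(lambda p:np.r_[np.array(proj(a,p))-ua,np.array(proj(b,p))-ub],(.6,-.1,.1));return s.x.round(4),s.fun.round(1)
print(tri((200.3,120.9),(311.8,237.3)),tri((200.2,130.7),(310.4,251.7)))
for z in(.06,.08):print([np.round(proj(c,(.5544,-.1653,z)),1) for c in(a,b)])
```

```text
(array([ 0.5549, -0.1637,  0.0821]), array([-0.3, -0. , -0.2,  0. ])) (array([ 0.5548, -0.1654,  0.0574]), array([ 0.2,  0. ,  0.2, -0. ]))
[array([200.6, 129.6]), array([310.4, 250.3])]
[array([200. , 121.3]), array([311.8, 239.3])]
```

Call:
drive_tool(moves=[[[0, -0.001, -0.015, 0, 0, 0], [0, -0.001, -0.03, 0, 0, 0], [0, -0.001, -0.045, 0, 0, 0], [0, -0.001, -0.06, 0, 0, 0], [0, -0.001, -0.07, 0, 0, 0], [0, -0.001, -0.076, 0, 0, 0], [0, -0.001, -0.076, 0, 0, 0], [0, -0.001, -0.076, 0, 0, 0]]])

```text
t: 8.45
ee_pos: [0.5548, -0.1686, 0.1239]
ee_rot: [3.141, -0.001, 0.395]
force: [-0.3, 0.5, -1.7]
finger_gap: 0.039
grip_force: 50.6
```

Call:
drive_tool(moves=[[[0, 0, -0.002, 0, 0, 0], [0, 0, -0.003, 0, 0, 0], [0, 0, -0.003, 0, 0, 0]]])

```text
t: 8.82
ee_pos: [0.5543, -0.1685, 0.1203]
ee_rot: [-3.142, 0.0, 0.395]
force: [0.8, -0.5, -1.7]
finger_gap: 0.0391
grip_force: 50.6
```

Still hanging (−1.7 N), about 4 mm above the counter. I creep down.

Call:
drive_tool(moves=[[[0, 0, -0.001, 0, 0, 0], [0, 0, -0.002, 0, 0, 0], [0, 0, -0.003, 0, 0, 0], [0, 0, -0.003, 0, 0, 0]]])

```text
t: 9.32
ee_pos: [0.5542, -0.1685, 0.1171]
ee_rot: [-3.141, 0.0, 0.395]
force: [0.7, 0.3, -2.4]
finger_gap: 0.0388
grip_force: 50.6
```

Call:
drive_tool(moves=[[[0, 0, -0.001, 0, 0, 0], [0, 0, -0.001, 0, 0, 0]]])

```text
t: 9.57
ee_pos: [0.5545, -0.1685, 0.1169]
ee_rot: [3.141, -0.001, 0.395]
force: [-1.0, 1.0, 1.7]
finger_gap: 0.0391
grip_force: 51.0
```

Call:
drive_tool(moves=[[[0, 0, -0.001, 0, 0, 0], [0, 0, -0.001, 0, 0, 0]]])

```text
t: 9.82
ee_pos: [0.5548, -0.1684, 0.1168]
ee_rot: [3.141, -0.002, 0.395]
force: [-1.1, 1.5, 7.2]
finger_gap: 0.0387
grip_force: 51.7
```

Run:
```python
from h import *
s=robot.sense();print(s['force'],s['ee_pos'])
a=robot.capture('scene');b=robot.capture('side')
A=cv2.resize(a['pixels'][60:210,150:270],None,fx=3.3,fy=3.3,interpolation=2)
B=cv2.resize(b['pixels'][150:300,250:370],None,fx=3.3,fy=3.3,interpolation=2)
cv2.imwrite('pics/c5.png',np.hstack([A,B]))
```

```text
[-1.10927109  1.52148815  7.18165342] [ 0.55481299 -0.16842149  0.11677862]
```

View pics/c5.png

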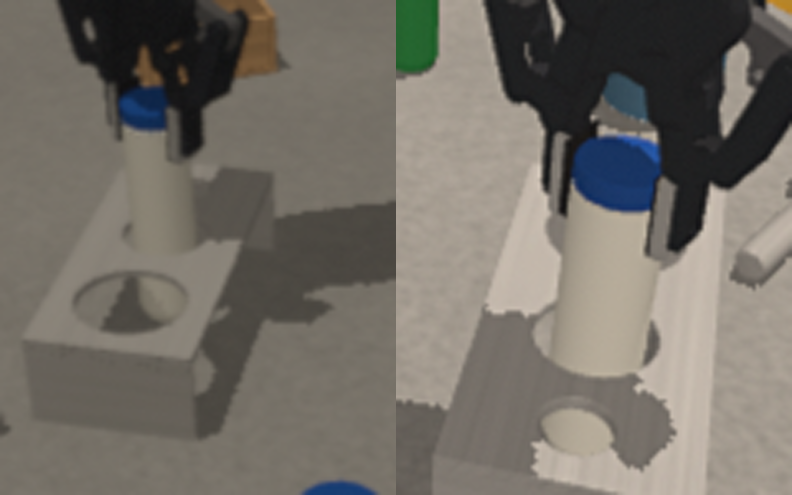

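The cartridge stands in the 54 mm hole on the counter (TCP height matches the original grasp and contact is felt). Releasing.

Call:
drive_tool(moves=[[[0, 0, 0.001, 0, 0, 0], [0, 0, 0.001, 0, 0, 0], [0, 0, 0.001, 0, 0, 0], [0, 0, 0.001, 0, 0, 0], [0, 0, 0.001, 0, 0, 0]]], gripper=0.065)

```text
t: 10.55
ee_pos: [0.5543, -0.1685, 0.1161]
ee_rot: [-3.141, 0.0, 0.395]
force: [0.7, -0.1, 0.2]
finger_gap: 0.0652
grip_force: 0.0
```

Call:
drive_tool(moves=[[[0, 0, 0.015, 0, 0, 0], [0, 0, 0.04, 0, 0, 0], [0, 0, 0.08, 0, 0, 0], [0, 0, 0.12, 0, 0, 0], [-0.04, -0.04, 0.12, 0, 0, 0], [-0.08, -0.08, 0.12, 0, 0, 0], [-0.12, -0.1, 0.12, 0, 0, 0], [-0.12, -0.1, 0.12, 0, 0, 0], [-0.12, -0.1, 0.12, 0, 0, 0]]])

```text
t: 11.68
ee_pos: [0.4349, -0.2687, 0.2374]
ee_rot: [3.14, -0.002, 0.394]
force: [0.3, -0.3, 0.4]
finger_gap: 0.0652
grip_force: 0.0
```

Run:
```python
from h import *
a=robot.capture('scene');b=robot.capture('side')
cv2.imwrite('pics/c6.png',np.hstack([cv2.resize(x['pixels'],(400,300)) for x in(a,b)]))
```

```text
(no output)
```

View pics/c6.png

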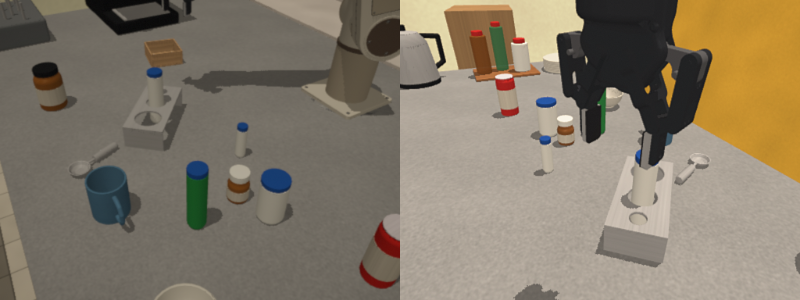

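The cartridge stands upright in the middle hole (scene crop (155,88)), the bystanders are in place, and the arm is clear.

```bash
python3 -c "
from workcell import robot
print(robot.finish_job())"
```

```text
the job is handed in; nothing more can be done
None
```

The job is handed in: I pushed the middling cartridge through the widest hole and drew it out. It now stands upright on the counter in the 54 mm hole, released at about 10.5 s of the 42 s, with the other two cartridges untouched.

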